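# Tighten the four cover nuts crosswise

### The job

The cover plate on the grey housing is still held loosely by its four tall hexagon nuts. Tighten all four in cross order (one nut, then the one diagonally opposite it, then the other two), giving each up to half a turn clockwise until you feel it come hard onto the gasket and then a little further until it is properly snug, so that the plate seats evenly; do not overtighten any of them. Leave the other hardware on the bench alone.

Things in the scene. Friction and masses are not known exactly. Their poses are not given: they have to be found in the camera images.
- housing: grey cast housing bolted to the bench, 116 x 146 mm flange, 84 mm tall; origin: centre of its underside; x and y run along the short and long sides of the flange, z up. The cover and the four studs stand on it.
- cover: bright steel cover plate 116 x 146 x 8 mm with a low round boss (14 mm above the underside) at its middle, on a dark gasket, held by the four nuts; origin: centre of its underside, 87 mm above the bench at first. It can only sink and tip by a millimetre or two as the nuts go down
- nut_1: tall hexagon nut on the near left stud (-40, +55 mm in housing x, y). Steel, 24 mm across flats, hexagon 22 mm high on a round collar 29 mm wide, 4 mm thick; the 16 mm stud stands up to 10 mm above its top. Origin: on the axis, half-way up the hexagon, 15 mm above the underside, 110 to 111.2 mm above the bench at first. x is square to a pair of flats, as are 60 and 120 deg from x; z up
- nut_2: tall hexagon nut on the near right stud (-40, -55 mm in housing x, y). Size and frame as nut_1. All four turn only about z and stay where left; clockwise from above tightens and sinks the nut 10 mm per turn (1.6 mm per rad), fingers should sink with it. At first it turns easily (0.1 N m) for 0.45 to 1.2 rad, differently for each nut and not to be seen beforehand
- nut_3: tall hexagon nut on the far right stud (+40, -55 mm in housing x, y). Size and frame as nut_1. When a nut comes hard onto the gasket the torque jumps by about 0.3 N m within 0.05 rad, then climbs by 0.45 N m per rad. It is properly snug 0.2 to 0.6 rad beyond the jump (aim for 0.4 rad, 0.18 N m more than just after the jump); beyond 0.85 rad the gasket is crushed
- nut_4: tall hexagon nut on the far left stud (+40, +55 mm in housing x, y). Size, frame and behaviour as the others. Needs a firm grip (about 100 N) on two opposite flats, fingertips just above the collar. With the arm stopped and holding, the torque reads 0.1 to 0.2 N m lower than while turning
- shackle: steel bow shackle 103 x 80 x 19 mm lying to the right of the work, bystander; origin: centre of its underside
- bolt_0: hexagon bolt 88 mm long lying to the left of the work, bystander; origin: centre of its underside
- nut_0: loose large hexagon nut 40 mm wide, 18 mm high lying on the bench to the right, bystander, not one of the four; origin: centre of its underside

How it is judged:
By the outcome, as a careful person would: the job done as asked, in the order asked, and still so for the second after the job is handed in, with the robot touching nothing.
It also fails if it takes over 72 s, if anything falls off the work surface, if the arm or the gripper's body presses on something with over 40 N, if the wrist force passes 120 N, or if a joint passes its speed limit or range.

### The arm

A 7-joint arm with a two-finger parallel gripper is mounted at the origin on a cart in front of the work surface, level with it; the furniture and walls round the work are solid. World frame = base frame: x ahead of the robot, y to its left, z up, the work surface at z = 0. Lengths are in m, angles in degrees, forces in N, time in s.
With the tool pointing down it reaches from about 0.425 to 0.875 m from the base axis. Payload 4.7 kg.
Tool frame: the origin (TCP) lies at the very end of the fingers, on their centre line; the grasp point (between the pads) lies env.grip_point_offset behind it (env.grip_point_offset is the distance from the TCP to the grasp point, in m); z points along the fingers, y is the direction in which the jaws open and shut (so a half turn about z gives the same grasp; the last joint's range is limited). The gripper opens to 87 mm and grips with 3 to 60 N. Pads are 19 mm wide; open, the fingers measure 117 mm over their backs; the gripper's body (75 mm by 190 mm) begins 51 mm behind the grasp point.
Start: joints at [68.761, 18.392, -4.016, 83.108, 1.295, 78.541, -3.26], TCP at [0.244, -0.602, 0.223] pointing down, gripper open.
Joint ranges: [-163.93, 163.93], [-17.29, 119.83], [-79.2, 71.16], [3.27, 140.29], [-89.18, 269.18], [5.43, 117.66], [-154.24, 154.24]. Speed limits (degrees/s): [147.25, 147.25, 180, 180, 180, 180, 180].

### API

Orientations are given as [roll, pitch, yaw] about the fixed x, y, z axes, in that order (R = Rz(yaw) Ry(pitch) Rx(roll)).
In Python, from cell import env gives the robot as it stands.
- The arm moves only by the tool send_rows, never from a script. Its argument "plan" is a list of rows, each a list of 7 numbers: the finger opening in mm, from 0 to 87, then the shift along the tool's x, y, z in mm, then the turn, a rotation vector about the tool's x, y, z in rad. A call has 1 to 12 rows; each row shifts and turns the commanded pose from where the row before left it, along the tool's axes as they then stand; what a row does not reach is not made up. A row lasts 1/10 s, in which the tool goes at most 50 mm and 8.59 degrees, less where a joint would pass 70% of its speed; a pose out of reach is approached as far as the arm can. A call is refused whole if a number of a shift passes 50 or a number of a turn 0.15, either way. A call with a gripper value outside its range is refused whole. The fingers move at their own pace and stop on an object; "grip_force" is the grip in N (left out, the last holds). Time passes only in rows, so rows that do not move let the fingers close. It gives the time, the measured TCP pose, the force and the opening at its end, in the units of the state.
- env.get_obs(): the state, without advancing time (a new reading comes with each control period).
- env.read_camera(name): name is "scene" or "top"; returns the picture (420x560x3 uint8, red, green, blue); there is no depth.
- env.get_calibration(name): a dict with "fx", "fy", "cx", "cy" (pixels), "k1" (the pictures are not rectified: a ray, as slopes to the right and down, at radius r is drawn at 1 + k1 r^2 times it, then the intrinsics apply), "extrinsics" (4x4, takes a point from camera to world coordinates). Camera axes: x right, y down, z forward; pixel columns grow to the right and rows downward; lengths in m; the calibration is good to about 2 mm. A picture is of the moment at which its call begins. get_calibration takes no time and is no camera call.
- env.sign_off(): hands the job in, once; it reports no verdict.
Trained networks look in the newest picture that a camera, given by its name, has taken for a name from the list of things; names that differ only in an ending like _2 or _b are one class to them, and where a whole thing is asked for, a point or a joint stands for the part that bears it (a point fixed in the world has none). Each returns a list of dicts, best first, with "confidence" (0 to 1); they miss things now and then, are a little off and sometimes report something else, mostly with a low value. They report only what shows in the picture. A call takes as long as a camera call.
- env.regions_of(camera, query): "region" (420x560 bool, what is visible of it) and "rect" ([left, top, right, bottom] in pixels, round what is visible of it).
The state is a dict: "time_s": time; "qpos": joint angles; "joint_velocities": joint speeds; "effort": joint torques, N m; "tool_pos": TCP position; "tool_rot": TCP orientation; "force": force on the tool from outside, world axes, zero at the start; "wrist_torque": the same for the moment, N m; "grip_width": finger opening in m.
Only numpy, scipy, OpenCV 4.12 (cv2) and the standard library are available. Lean on these libraries where they do the work, as an engineer would, in place of code of your own. Each camera call takes 0.05 s, during which the arm holds its last target. There are 200 camera calls.

## Working session

There is one attempt and no reset: what is moved stays moved. The work goes in short steps, Python scripts to look and compute and a tool call to move; the robot and the scene stay as the last step left them, time stands still between calls to the robot, and variables do not carry over. Pictures are saved under pics/ and viewed, about 8 in all and at most 12, crops included, and the job is handed in when it is done.

Besides the shell and the picture viewer there is one more tool, called after "Emit:" by a JSON object that holds its "method" and its "body", one argument or row to a line. send_rows: Moves the arm, as the interface text tells. Its arguments: {"type":"object","properties":{"plan":{"type":"array"},"grip_force":{"type":"number"}},"required":["plan"]}

```bash
ls; mkdir -p pics; python3 - <<'E'
from cell import env
import cv2,numpy as np
np.set_printoptions(precision=4,suppress=True)
print(env.grip_point_offset, env.get_obs())
for c in("scene","top"):
    im=env.read_camera(c); cv2.imwrite(f"pics/{c}0.png",im[:,:,::-1]); print(c,env.get_calibration(c))
    for n in("housing","cover","nut_1"):
        for d in env.regions_of(c,n): 
            ys,xs=np.nonzero(d["region"]); print(n,round(d["confidence"],2),np.round(d["rect"]),xs.mean().round(1),ys.mean().round(1),len(xs))
E
```

```text
pics
0.0187 {'time_s': 0.0, 'qpos': array([68.7606, 18.4386, -4.0153, 83.1754,  1.2957, 78.5415, -3.2603]), 'joint_velocities': array([-0.0506,  0.0316, -0.0365,  0.0633,  0.0595, -0.0277, -0.0519]), 'effort': array([  0.0002, -49.1286,  -0.4038, -31.2529,  -0.0639,   0.0438,
         0.0002]), 'tool_pos': array([ 0.2437, -0.602 ,  0.2215]), 'tool_rot': array([-179.8898,    0.0066,   22.0488]), 'force': array([ 0.1645, -0.2642, -0.6016]), 'wrist_torque': array([-0.012 , -0.0275, -0.0646]), 'grip_width': 0.08690633039700352}
scene {'fx': 459.83905957702837, 'fy': 459.83905957702837, 'cx': 278.68724627554207, 'cy': 215.33739864889267, 'k1': -0.13450464168789913, 'extrinsics': array([[-0.7443, -0.3913,  0.5412, -0.1659],
       [-0.6678,  0.4245, -0.6114,  0.8888],
       [ 0.0095, -0.8165, -0.5773,  0.7502],
       [ 0.    ,  0.    ,  0.    ,  1.    ]])}
housing 0.82 [203. 207. 281. 294.] 241.8 251.1 4199
cover 0.78 [205. 220. 278. 264.] 241.3 240.0 1569
cover 0.43 [241. 214. 250. 226.] 243.8 218.0 86
nut_1 0.71 [235. 245. 247. 261.] 238.7 253.9 150
nut_1 0.51 [308. 219. 324. 232.] 316.3 224.6 138
nut_1 0.5 [264. 225. 274. 238.] 269.7 229.6 126
nut_1 0.49 [206. 233. 218. 249.] 212.0 240.3 144
top {'fx': 394.9987913269764, 'fy': 394.9987913269764, 'cx': 277.63244037677305, 'cy': 207.65296770020964, 'k1': -0.04842645060458824, 'extrinsics': array([[ 0.0119, -0.993 ,  0.1172,  0.3467],
       [-0.9998, -0.014 , -0.017 ,  0.2173],
       [ 0.0185, -0.117 , -0.993 ,  0.9346],
       [ 0.    ,  0.    ,  0.    ,  1.    ]])}
housing 0.8 [189. 174. 260. 233.] 224.0 204.0 3777
cover 0.74 [191. 175. 261. 235.] 224.4 204.0 3098
nut_1 0.55 [193. 182. 204. 195.] 198.0 187.5 90
nut_1 0.53 [192. 176. 260. 234.] 224.1 203.7 2950
nut_1 0.5 [328. 207. 344. 226.] 336.1 219.7 189
nut_1 0.4 [192. 221. 209. 229.] 200.7 223.8 89
nut_1 0.39 [239. 174. 256. 190.] 248.5 183.3 101
```

```bash
python3 - <<'E'
import cv2
a=cv2.imread("pics/top0.png"); cv2.imwrite("pics/t1.png",cv2.resize(a[160:250,175:275],None,fx=6,fy=6,interpolation=cv2.INTER_CUBIC)); 
b=cv2.imread("pics/scene0.png"); cv2.imwrite("pics/s1.png",cv2.resize(b[190:310,190:290],None,fx=5,fy=5,interpolation=cv2.INTER_CUBIC))
E
```

```text
(no output)
```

View pics/top0.png

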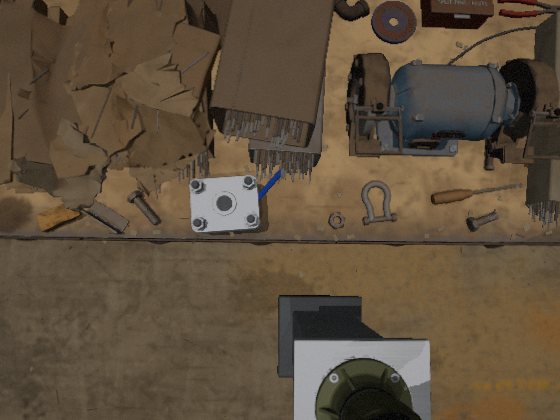

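View pics/t1.png

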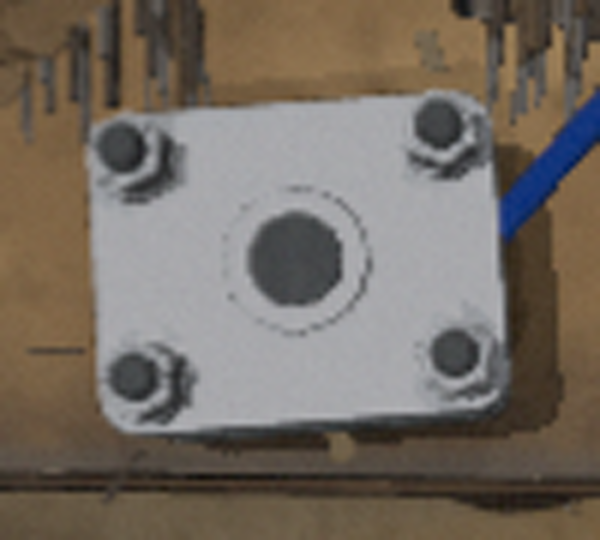

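View pics/s1.png

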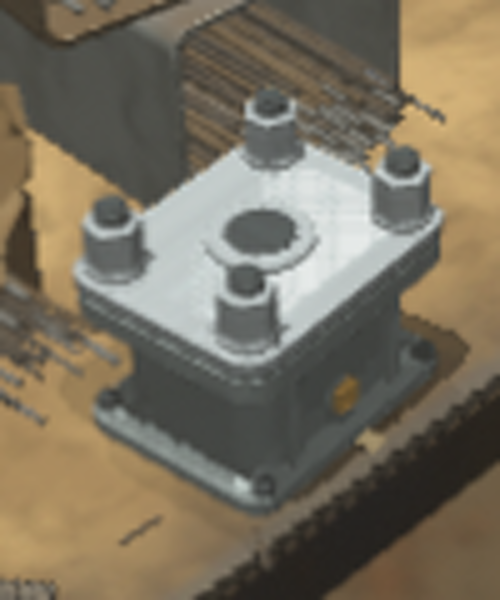

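The top view shows the cover at about (191–261, 175–235), with stud tops near (195,184), (248,180), (251,218) and (197,222). In the scene view the four nuts stand at about (212,240), (239,254), (270,230) and (244,218). Next I fit the housing pose to the stud tops in both views.

```bash
cat > h.py <<'E'
from cell import env
import cv2,numpy as np
np.set_printoptions(precision=4,suppress=True)
C={c:env.get_calibration(c) for c in("scene","top")}
def proj(c,P):
    k=C[c];E=np.linalg.inv(k["extrinsics"]);p=np.atleast_2d(P)@E[:3,:3].T+E[:3,3]
    s=p[:,:2]/p[:,2:];s=s*(1+k["k1"]*(s**2).sum(1,keepdims=True))
    return s*[k["fx"],k["fy"]]+[k["cx"],k["cy"]]
ST=np.array([[-40,55],[-40,-55],[40,-55],[40,55]])/1000
def studs(x,y,a,z):
    c,s=np.cos(a),np.sin(a);q=ST@np.array([[c,s],[-s,c]])+[x,y]
    return np.c_[q,np.broadcast_to(z,4)]
E
python3 - <<'E'
from h import *
from scipy.optimize import least_squares
f=lambda l,s,o:(np.array(l)+.5)/s-.5+np.array(o)
# order nut1 near left,2 near right,3 far right,4 far left
top=f([(133,377),(455,352),(438,122),(122,147)],6,(175,160))
sc=f([(110,210),(247,280),(403,160),(270,103)],5,(190,190))
# check association by fit over cyclic orders
for r in range(4):
  for fl in(1,-1):
    sp=np.roll(sc[::fl],r,0)
    g=lambda p:np.r_[(proj("top",studs(*p[:3],p[3]))-top).ravel(),(proj("scene",studs(*p[:3],p[3])+[p[4],p[5],0])-sp).ravel(),p[4:]*500]
    s=least_squares(g,[.35,.3,0.05,.13,0,0],x_scale=[.01,.01,.1,.01,.01,.01]);print(r,fl,s.cost,s.x)
    if s.cost<15: print(studs(*s.x[:4])); print(s.fun.reshape(-1,2)); np.save("p.npy",s.x)
E
```

```text
0 1 1947.1850520821158 [ 0.4575  0.3172 -0.352   0.1132  0.0055 -0.0069]
0 -1 1276.6409198275753 [ 0.4558  0.3169  0.1343  0.1202  0.0031 -0.0048]
1 1 4607.372617625344 [ 0.4605  0.3158  0.407   0.1037  0.0114 -0.0162]
1 -1 1693.0559325085019 [ 0.4569  0.3171 -0.0747  0.1156  0.0049 -0.006 ]
2 1 1663.2538772361256 [ 0.4564  0.317   0.6168  0.1173  0.0027 -0.0059]
2 -1 3432.4108283189016 [ 0.4591  0.3164  0.2267  0.1069  0.0084 -0.0125]
3 1 0.35153788710477 [ 0.4543  0.3176  0.0907  0.1243 -0.0006 -0.0004]
[[0.4095 0.3687 0.1243]
 [0.4194 0.2592 0.1243]
 [0.4991 0.2664 0.1243]
 [0.4891 0.376  0.1243]]
[[ 0.2036  0.004 ]
 [-0.0147  0.0767]
 [ 0.1044  0.2219]
 [-0.07    0.03  ]
 [-0.1957 -0.0623]
 [-0.2986  0.1201]
 [-0.1326 -0.4284]
 [ 0.1934  0.2447]
 [-0.3104 -0.2215]]
3 -1 2714.1436795218196 [ 0.4576  0.3164  0.4599  0.1134  0.0058 -0.01  ]
```

```bash
cat > hexfit.py <<'E'
from h import *
p=np.load("p.npy");S=8
def render(c,ctr,a,nz,sz,box):
    x0,y0,x1,y1=box;W,H=(x1-x0)*S,(y1-y0)*S
    lab=np.zeros((H,W),np.uint8)
    def poly(P,v):
        q=(proj(c,P)-[x0,y0]+.5)*S-.5
        cv2.fillConvexPoly(lab,cv2.convexHull(np.round(q).astype(np.int32)),v)
    def ring(r,z,n,o=0):
        t=o+np.arange(n)*2*np.pi/n
        return np.c_[ctr[0]+r*np.cos(t),ctr[1]+r*np.sin(t),np.full(n,z)]
    poly(np.r_[ring(.0145,nz-.015,24),ring(.0145,nz-.011,24)],1)
    poly(ring(.0145,nz-.011,24),2)
    R=.012/np.cos(np.pi/6);b=ring(R,nz-.011,6,a+np.pi/6);t=ring(R,nz+.011,6,a+np.pi/6)
    cam=C[c]["extrinsics"][:3,3]
    for i in range(6):
        j=(i+1)%6;m=(b[i]+b[j])/2;n=np.r_[m[:2]-ctr[:2],0]
        if n@(cam-m)>0: poly(np.array([b[i],b[j],t[i],t[j]]),3+i)
    poly(t,9)
    poly(np.r_[ring(.008,nz+.011,24),ring(.008,sz,24)],10);poly(ring(.008,sz,24),11)
    return np.stack([(lab==v).reshape(y1-y0,S,x1-x0,S).mean((1,3)).ravel() for v in range(12)],1)
im={"top":cv2.imread("pics/top0.png").astype(float),"scene":cv2.imread("pics/scene0.png").astype(float)}
ctrs=studs(*p[:3],.111)
A=np.arange(0,60,4)
for i in range(4):
    tot=0
    for c in("scene","top"):
        off=np.r_[p[4:6],0] if c=="scene" else np.zeros(3)
        best=np.full(len(A),1e9)
        q=proj(c,ctrs[i]+off)[0].round().astype(int);w=(9,11) if c=="scene" else (9,9)
        box=(q[0]-w[0],q[1]-w[1],q[0]+w[0]+1,q[1]+w[1]+1)
        y=im[c][box[1]:box[3],box[0]:box[2]].reshape(-1,3)
        for k,a in enumerate(A):
          for dx in(-.001,0,.001):
            for dy in(-.001,0,.001):
              for sz in(.124,.1275,.131):
                M=render(c,ctrs[i]+off+[dx,dy,0],p[2]+np.radians(a),.1105,sz,box)
                G=M.T@M+.02*np.eye(12)
                r=y-100-M@np.linalg.solve(G,M.T@(y-100));e=np.clip(abs(r),0,40);best[k]=min(best[k],(e**2).mean())
        print(i+1,c,best.round(0).astype(int),"best",A[best.argmin()]); tot=tot+best/best.min()
    print("  sum best",A[np.argsort(tot)[:3]],np.sort(tot)[:3])
E
time python3 hexfit.py
```

```text
1 scene [490 493 495 494 489 490 482 472 471 473 478 492 478 478 481] best 32
1 top [691 686 678 666 657 650 640 640 658 672 679 686 693 695 693] best 24
  sum best [28 24 32] [2.0017 2.0244 2.0277]
2 scene [552 550 546 548 544 545 544 549 551 553 563 561 556 552 555] best 24
2 top [675 669 655 649 646 647 656 668 673 678 679 685 684 684 677] best 16
  sum best [16 20 12] [2.0007 2.0035 2.0111]
3 scene [773 773 774 771 769 770 768 772 770 766 769 774 774 772 775] best 36
3 top [686 688 683 678 675 666 656 638 630 640 653 661 668 671 676] best 32
  sum best [32 36 28] [2.005  2.0168 2.0208]
4 scene [570 572 571 566 568 566 567 570 570 569 574 580 586 577 573] best 20
4 top [589 585 572 555 540 518 516 529 542 553 567 577 585 590 589] best 24
  sum best [24 20 28] [2.0025 2.0038 2.0324]
real	0m17.753s
user	0m17.926s
sys	0m0.242s
```

```bash
python3 - <<'E'
s=open("hexfit.py").read()
s=s.replace("    poly(np.r_[ring(.0145,nz-.015","""    c_,s_=np.cos(p[2]),np.sin(p[2]);o=np.array([(-58,-73),(58,-73),(58,73),(-58,73)])/1000@np.array([[c_,s_],[-s_,c_]])+p[:2]+(p[4:6] if c=="scene" else 0)
    poly(np.c_[o,np.full(4,.087)],12);poly(np.c_[o,np.full(4,.095)],13)
    poly(np.r_[ring(.0145,nz-.015""",1)
s=s.replace("range(12)","range(14)").replace("np.eye(12)","np.eye(14)")
s=s.replace("e=np.clip(abs(r),0,40)","wt=(M[:,0]<.02)[:,None];e=np.clip(abs(r),0,40)*wt/np.sqrt(wt.mean())")
s=s.replace("arange(0,60,4)","arange(0,60,3)")
open("hexfit.py","w").write(s)
E
python3 hexfit.py
```

```text
1 scene [418 421 426 423 421 420 418 409 409 400 399 400 403 407 429 418 409 405
 407 411] best 30
1 top [273 270 263 254 242 231 224 215 210 213 221 237 248 261 264 268 275 280
 279 276] best 24
  sum best [27 24 21] [2.0132 2.0234 2.0444]
2 scene [320 310 317 310 308 303 310 318 327 350 355 374 379 386 389 377 369 344
 333 326] best 15
2 top [307 305 296 287 282 278 279 281 288 300 307 309 310 308 316 318 321 322
 316 309] best 15
  sum best [15 18 12] [2.     2.0286 2.031 ]
3 scene [269 268 263 261 261 262 268 266 270 276 278 273 272 277 283 283 276 275
 272 279] best 9
3 top [390 389 390 384 378 370 360 342 332 331 321 326 334 346 357 372 374 375
 380 389] best 30
  sum best [33 30 24] [2.0633 2.0653 2.0656]
4 scene [233 233 236 240 234 244 236 241 238 238 244 235 230 231 248 266 271 265
 252 240] best 36
4 top [262 259 252 235 225 213 192 179 176 188 196 215 222 234 246 254 260 263
 265 266] best 24
  sum best [24 21 27] [2.0374 2.0652 2.1052]
```

```bash
python3 - <<'E'
from h import *
for z in(0,.1,.2,.3):
  # ground of top pixels by inversion
  k=C["top"];E=k["extrinsics"]
  for uv in[(213,108),(300,145),(250,175),(205,180),(165,150)]:
    s=cv2.undistortPoints(np.array([[uv]],float),np.array([[k["fx"],0,k["cx"]],[0,k["fy"],k["cy"]],[0,0,1]]),np.array([k["k1"],0,0,0]))[0,0]
    d=E[:3,:3]@np.r_[s,1];t=(z-E[2,3])/d[2];print(z,uv,(E[:3,3]+t*d).round(3))
E
```

```text
0 (213, 108) [0.702 0.363 0.   ]
0 (300, 145) [0.611 0.149 0.   ]
0 (250, 175) [0.535 0.269 0.   ]
0 (205, 180) [0.521 0.376 0.   ]
0 (165, 150) [0.594 0.476 0.   ]
0.1 (213, 108) [0.664 0.348 0.1  ]
0.1 (300, 145) [0.583 0.156 0.1  ]
0.1 (250, 175) [0.515 0.263 0.1  ]
0.1 (205, 180) [0.503 0.359 0.1  ]
0.1 (165, 150) [0.567 0.448 0.1  ]
0.2 (213, 108) [0.626 0.332 0.2  ]
0.2 (300, 145) [0.555 0.163 0.2  ]
0.2 (250, 175) [0.495 0.258 0.2  ]
0.2 (205, 180) [0.484 0.342 0.2  ]
0.2 (165, 150) [0.541 0.421 0.2  ]
0.3 (213, 108) [0.588 0.316 0.3  ]
0.3 (300, 145) [0.526 0.171 0.3  ]
0.3 (250, 175) [0.475 0.252 0.3  ]
0.3 (205, 180) [0.465 0.325 0.3  ]
0.3 (165, 150) [0.515 0.393 0.3  ]
```

View pics/scene0.png

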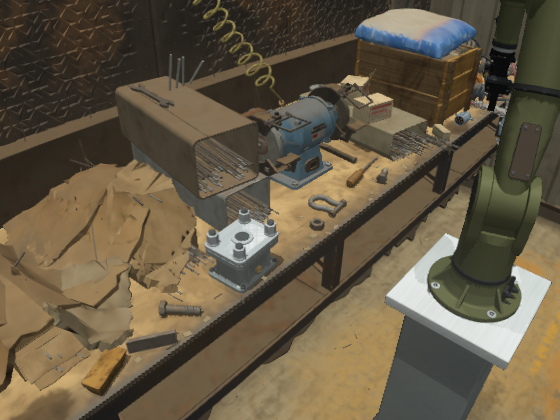

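```bash
python3 - <<'E'
from h import *
from scipy.optimize import least_squares
for t,s in[((212,106),(196,148)),((304,127),(256,133))]:
    r=least_squares(lambda P:np.r_[(proj("top",P)-t).ravel(),(proj("scene",P)-s).ravel()],[.6,.3,.2]);print(r.x,r.fun)
a=cv2.imread("pics/top0.png");b=cv2.imread("pics/scene0.png")
cv2.imwrite("pics/c1.png",np.hstack([cv2.resize(a[80:200,190:340],(750,600))[:, :390],cv2.resize(b[60:230,110:280],(400,400),interpolation=cv2.INTER_CUBIC).repeat(1,0)[:, :] if 0 else cv2.copyMakeBorder(cv2.resize(b[60:230,110:280],(400,400)),0,200,0,0,0)]))
E
```

```text
[0.5973 0.3197 0.2774] [ 1.1253  1.3594 -2.2498 -0.7374]
[0.5651 0.1596 0.2688] [ 1.1209  1.4258 -2.5049 -0.4856]
```

View pics/c1.png

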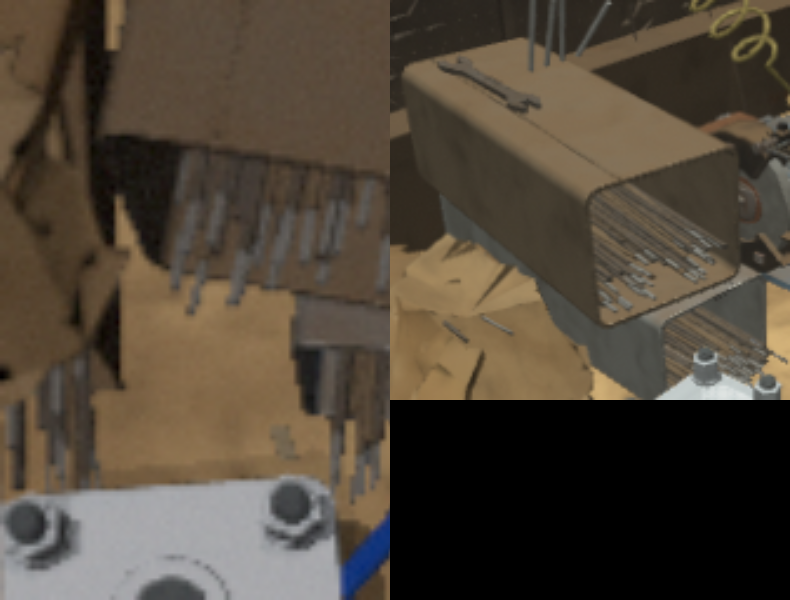

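The scene shows a tall box behind the far right nut, with its front face at x≈0.565–0.6 and its top at z≈0.27. At nut_3 I'll keep the gripper body parallel to that face. I travel at z 0.3.

Emit:
{"method": "send_rows", "body": {
  "plan": [
    [45,0,-25,-20,0,0,0],
    [45,0,-25,-20,0,0,0],
    [45,0,-25,-20,0,0,0],
    [45,0,-25,-20,0,0,-0.04],
    [45,44,0,0,0,0,-0.08],
    [45,44,0,0,0,0,-0.08],
    [45,44,0,0,0,0,-0.08],
    [45,44,0,0,0,0,-0.08],
    [45,44,0,0,0,0,-0.08],
    [45,44,0,0,0,0,-0.08],
    [45,44,0,0,0,0,-0.08],
    [45,44,0,0,0,0,-0.08]
  ],
  "grip_force": 60
}}

```text
time_s: 1.6
tool_pos: [0.4712, -0.2842, 0.3026]
tool_rot: [180.0, 0.0, 61.2]
force: [0.3, -0.4, -0.2]
grip_width: 0.0451
```

Emit:
{"method": "send_rows", "body": {
  "plan": [
    [45,44,0,0,0,0,-0.08],
    [45,44,0,0,0,0,-0.08],
    [45,44,0,0,0,0,-0.08],
    [45,44,0,0,0,0,-0.08],
    [45,44,0,0,0,0,-0.08],
    [45,44,0,0,0,0,-0.08],
    [45,44,0,0,0,0,-0.08],
    [45,44,0,0,0,0,-0.08],
    [45,44,0,0,0,0,-0.08],
    [45,44,0,0,0,0,-0.08],
    [45,44,0,0,0,0,-0.08],
    [45,44,0,0,0,0,-0.08]
  ]
}}

```text
time_s: 2.8
tool_pos: [0.5031, 0.2231, 0.3027]
tool_rot: [180.0, 0.0, 116.2]
force: [1.1, 0.3, -0.1]
grip_width: 0.0451
```

Emit:
{"method": "send_rows", "body": {
  "plan": [
    [45,44,0,0,0,0,-0.08],
    [45,44,0,0,0,0,-0.08],
    [45,30,0,0,0,0,-0.14],
    [45,0,0,0,0,0,-0.14],
    [45,0,0,0,0,0,-0.14],
    [45,0,0,0,0,0,-0.14],
    [45,0,0,0,0,0,-0.14],
    [45,0,0,0,0,0,-0.14],
    [45,0,0,0,0,0,0]
  ]
}}

```text
time_s: 3.7
tool_pos: [0.4446, 0.3233, 0.3025]
tool_rot: [-180.0, 0.0, 173.3]
force: [-0.9, 0.8, -0.0]
grip_width: 0.0449
```

```bash
cat > go.py <<'E'
import sys
from h import *
p=np.load("p.npy")
# usage: go.py x y z yaw(deg) : shift in current tool axes, turn about tool z
def go(x,y,z,yaw):
    o=env.get_obs();a=np.radians(o["tool_rot"][2]);d=np.array([x,y,z])-o["tool_pos"]
    ax=np.array([[np.cos(a),np.sin(a),0],[np.sin(a),-np.cos(a),0],[0,0,-1]])
    print("t",o["time_s"],"pos",o["tool_pos"],"rot",o["tool_rot"],"shift mm",(ax@d*1000).round(1),"turn rad",-np.radians((yaw-o["tool_rot"][2]+180)%360-180),
     "q",o["qpos"].round(1),"F",o["force"],"M",o["wrist_torque"])
if len(sys.argv)>4: go(*map(float,sys.argv[1:]))
def st():
    o=env.get_obs();print("t",o["time_s"],"M",o["wrist_torque"],"F",o["force"],"e7",o["effort"][-1],"pos",o["tool_pos"],"yaw",o["tool_rot"][2],"w",o["grip_width"])
if len(sys.argv)==1: st()
E
python3 go.py .4095 .3687 .15 180
```

```text
t 3.7 pos [0.4446 0.3233 0.3025] rot [-179.9948    0.0067  173.3252] shift mm [ 40.2  41.  152.5] turn rad -0.11649798594103293 q [ 14.5  10.8 -60.3  88.7   9.4  86.   37.3] F [-0.9016  0.8272 -0.0208] M [ 0.1422 -0.1401  0.0447]
```

Emit:
{"method": "send_rows", "body": {
  "plan": [
    [45,20,20,30,0,0,-0.06],
    [45,20,21,40,0,0,-0.06],
    [45,0,0,40,0,0,0],
    [45,0,0,42,0,0,0],
    [45,0,0,0,0,0,0]
  ]
}}

```text
time_s: 4.2
tool_pos: [0.4055, 0.3645, 0.1456]
tool_rot: [-179.6, -0.4, -180.0]
force: [0.5, -0.5, -0.1]
grip_width: 0.0449
```

```bash
python3 go.py .4095 .3687 .103 180; python3 - <<'E'
from h import *
a=env.read_camera("scene")[:,:,::-1].copy();b=env.read_camera("top")[:,:,::-1].copy()
cv2.imwrite("pics/n1.png",np.hstack([cv2.resize(a[160:280,160:260],(500,600),interpolation=cv2.INTER_CUBIC),cv2.resize(b[160:280,170:230],(300,600),interpolation=cv2.INTER_CUBIC)]))
E
```

```text
t 4.2 pos [0.4055 0.3645 0.1456] rot [-179.6489   -0.4428 -179.9525] shift mm [-4.   4.1 42.6] turn rad 0.0008295840175280117 q [  7.1  18.1 -60.2 101.7  16.5  70.4  32.5] F [ 0.4608 -0.5465 -0.0698] M [ 0.0942 -0.1631  0.0489]
```

View pics/n1.png

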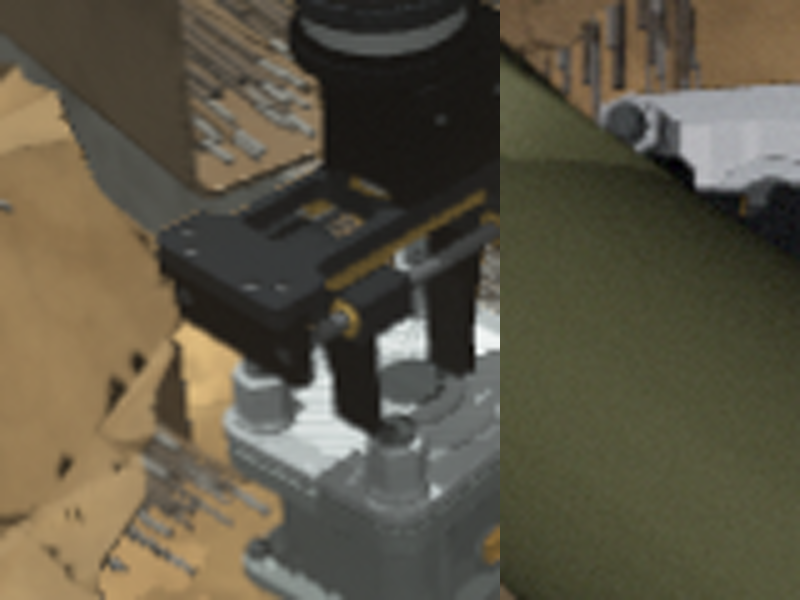

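The crop shows the two fingertips near (375,430) and (470,370), above the nearest nut, whose stud top is at (398,432). That is scene (239.6,246). I'll check this against the projection.

```bash
python3 go.py .4095 .3687 .103 180; python3 -c "
from h import *
p=np.load('p.npy')
o=env.get_obs();t=o['tool_pos'];f=lambda P:((proj('scene',P)-160)*5).round(0)
print('tcp',f(t),'L',f(t+[0,.0225,0]),'R',f(t-[0,.0225,0]),'nut1 stud',f([.4095,.3687,.1243]))"
```

```text
t 4.3 pos [0.4083 0.3678 0.1511] rot [ 179.9966   -0.0417 -179.9257] shift mm [-1.2  0.9 48.1] turn rad 0.0012970141310013948 q [  7.2  17.9 -60.3 101.3  16.4  70.4  32.6] F [0.0698 0.255  0.8559] M [ 0.093  -0.1701  0.0146]
tcp [[393. 378.]] L [[354. 403.]] R [[431. 355.]] nut1 stud [[392. 427.]]
```

Emit:
{"method": "send_rows", "body": {
  "plan": [
    [45,-1,1,20,0,0,0],
    [45,0,0,16,0,0,0],
    [45,0,0,8,0,0,0],
    [45,0,0,4,0,0,0],
    [45,0,0,0,0,0,0]
  ]
}}

```text
time_s: 4.8
tool_pos: [0.4094, 0.3687, 0.1027]
tool_rot: [-180.0, -0.0, -179.8]
force: [0.1, -0.2, 0.0]
grip_width: 0.0449
```

```bash
python3 go.py
```

```text
t 4.8 M [ 0.1324 -0.1295 -0.025 ] F [ 0.1391 -0.1691  0.0318] e7 -0.02901909698266536 pos [0.4094 0.3687 0.1027] yaw -179.8362100028043 w 0.04485122176651742
```

Emit:
{"method": "send_rows", "body": {
  "plan": [
    [15,0,0,0,0,0,0],
    [15,0,0,0,0,0,0],
    [15,0,0,0,0,0,0],
    [15,0,0,0,0,0,0],
    [15,0,0,0,0,0,0]
  ],
  "grip_force": 60
}}

```text
time_s: 5.3
tool_pos: [0.4095, 0.3687, 0.1029]
tool_rot: [-180.0, 0.0, -179.8]
force: [-0.4, -0.7, 1.6]
grip_width: 0.0232
```

```bash
python3 go.py
```

```text
t 5.3 M [-0.0544 -0.0948 -0.0395] F [-0.3886 -0.6775  1.5956] e7 0.06159982178360224 pos [0.4095 0.3687 0.1029] yaw -179.83347189238873 w 0.023156281943077783
```

Emit:
{"method": "send_rows", "body": {
  "plan": [
    [15,0,0,0.16,0,0,0.1],
    [15,0,0,0.16,0,0,0.1],
    [15,0,0,0.16,0,0,0.1]
  ]
}}

```text
time_s: 5.6
tool_pos: [0.4095, 0.3686, 0.1023]
tool_rot: [-180.0, 0.0, 162.8]
force: [-0.4, -1.0, 3.2]
grip_width: 0.024
```

```bash
python3 go.py
```

```text
t 5.6 M [-0.2106 -0.1024  0.0859] F [-0.4481 -1.0012  3.2344] e7 0.8720202371478081 pos [0.4095 0.3686 0.1023] yaw 162.76986222754863 w 0.02399836742574804
```

Emit:
{"method": "send_rows", "body": {
  "plan": [
    [15,0,0,0.16,0,0,0.1],
    [15,0,0,0.16,0,0,0.1]
  ]
}}

```text
time_s: 5.8
tool_pos: [0.4095, 0.3685, 0.102]
tool_rot: [-180.0, 0.0, 151.3]
force: [-0.1, -1.3, 2.9]
grip_width: 0.0235
```

```bash
python3 go.py
```

```text
t 5.8 M [-0.1995 -0.0997  0.0393] F [-0.1256 -1.3063  2.9445] e7 0.8777060732245445 pos [0.4095 0.3685 0.102 ] yaw 151.3167019945783 w 0.023517360516527523
```

Emit:
{"method": "send_rows", "body": {
  "plan": [
    [15,0,0,0.16,0,0,0.1],
    [15,0,0,0.16,0,0,0.1]
  ]
}}

```text
time_s: 6.0
tool_pos: [0.4095, 0.3685, 0.1017]
tool_rot: [-180.0, 0.0, 139.9]
force: [-0.9, -1.1, 2.6]
grip_width: 0.0236
```

```bash
python3 go.py
```

```text
t 6.0 M [-0.2638 -0.0694  0.0876] F [-0.9287 -1.0838  2.6392] e7 0.8804962411522865 pos [0.4095 0.3685 0.1017] yaw 139.85814601999215 w 0.023562822689041845
```

Emit:
{"method": "send_rows", "body": {
  "plan": [
    [15,0,0,0.16,0,0,0.1],
    [15,0,0,0.16,0,0,0.1]
  ]
}}

```text
time_s: 6.2
tool_pos: [0.4095, 0.3684, 0.1014]
tool_rot: [-180.0, 0.0, 128.4]
force: [-0.5, -2.0, 3.4]
grip_width: 0.0232
```

```bash
python3 go.py
```

```text
t 6.2 M [-0.3506 -0.0282  0.0912] F [-0.508  -1.9964  3.3722] e7 0.8808342553675175 pos [0.4095 0.3684 0.1014] yaw 128.39698803662938 w 0.023207357229753707
```

Emit:
{"method": "send_rows", "body": {
  "plan": [
    [15,0,0,0.16,0,0,0.1],
    [15,0,0,0.16,0,0,0.1]
  ]
}}

```text
time_s: 6.4
tool_pos: [0.4094, 0.3684, 0.1012]
tool_rot: [180.0, 0.1, 117.0]
force: [-0.5, -2.2, 3.4]
grip_width: 0.0236
```

```bash
python3 go.py
```

```text
t 6.4 M [-0.4646 -0.0202  0.4716] F [-0.4675 -2.1993  3.4078] e7 0.5216765217483044 pos [0.4094 0.3684 0.1012] yaw 116.96616107948124 w 0.02360078670940584
```

Emit:
{"method": "send_rows", "body": {
  "plan": [
    [15,0,0,0.16,0,0,0.1],
    [15,0,0,0.16,0,0,0.1]
  ]
}}

```text
time_s: 6.6
tool_pos: [0.4093, 0.3684, 0.1009]
tool_rot: [180.0, 0.1, 105.6]
force: [-0.9, -2.9, 4.1]
grip_width: 0.023
```

```bash
python3 go.py
```

```text
t 6.6 M [-0.4147  0.0313  0.5008] F [-0.9208 -2.9302  4.1337] e7 0.4577931761741638 pos [0.4093 0.3684 0.1009] yaw 105.56365413378992 w 0.02297684214691719
```

Emit:
{"method": "send_rows", "body": {
  "plan": [
    [15,0,0,0.16,0,0,0.1]
  ]
}}

```text
time_s: 6.7
tool_pos: [0.4093, 0.3683, 0.1007]
tool_rot: [180.0, 0.1, 99.8]
force: [-1.1, -2.5, 3.4]
grip_width: 0.0236
```

```bash
python3 go.py
```

```text
t 6.7 M [-0.4318  0.063   0.5291] F [-1.0579 -2.5189  3.4443] e7 0.4134721867740154 pos [0.4093 0.3683 0.1007] yaw 99.8429291602098 w 0.023612177209289615
```

Emit:
{"method": "send_rows", "body": {
  "plan": [
    [15,0,0,0,0,0,0],
    [15,0,0,0,0,0,0]
  ]
}}

```text
time_s: 6.9
tool_pos: [0.4093, 0.3683, 0.1007]
tool_rot: [180.0, 0.1, 100.1]
force: [-1.1, -3.3, 5.9]
grip_width: 0.0228
```

```bash
python3 go.py
```

```text
t 6.9 M [-0.692   0.1425  0.3769] F [-1.1384 -3.2611  5.9061] e7 -0.3626806754618883 pos [0.4093 0.3683 0.1007] yaw 100.14618721289999 w 0.02281749236734622
```

Emit:
{"method": "send_rows", "body": {
  "plan": [
    [45,0,0,0,0,0,0],
    [45,0,0,0,0,0,0],
    [45,0,0,-20,0,0,0],
    [45,0,0,-20,0,0,0],
    [45,0,0,-20,0,0,-0.14],
    [45,0,0,0,0,0,-0.14],
    [45,0,0,0,0,0,-0.14],
    [45,0,0,0,0,0,-0.14],
    [45,0,0,0,0,0,-0.14],
    [45,0,0,0,0,0,-0.14],
    [45,0,0,0,0,0,-0.14],
    [45,0,0,0,0,0,-0.14]
  ]
}}

```text
time_s: 8.1
tool_pos: [0.4092, 0.3687, 0.1599]
tool_rot: [180.0, -0.0, 164.5]
force: [0.8, -0.5, 0.4]
grip_width: 0.0452
```

Emit:
{"method": "send_rows", "body": {
  "plan": [
    [45,0,0,0,0,0,-0.14],
    [45,0,0,0,0,0,-0.14],
    [45,0,0,0,0,0,-0.08],
    [45,0,0,0,0,0,0],
    [45,0,0,0,0,0,0]
  ]
}}

```text
time_s: 8.6
tool_pos: [0.4092, 0.3687, 0.16]
tool_rot: [180.0, -0.0, -175.3]
force: [-1.6, -0.4, -0.5]
grip_width: 0.0453
```

```bash
python3 go.py .4991 .2664 .16 185
```

```text
t 8.6 pos [0.4092 0.3687 0.16  ] rot [ 179.9817   -0.0314 -175.3319] shift mm [ -81.3 -109.2   -0. ] turn rad -0.005792554546844073 q [  5.4  16.5 -57.8 100.6  14.7  71.   38.5] F [-1.562  -0.3604 -0.536 ] M [ 0.1199 -0.1469  0.008 ]
```

Emit:
{"method": "send_rows", "body": {
  "plan": [
    [45,-16,-22,0,0,0,0],
    [45,-25,-33,0,0,0,0],
    [45,-25,-33,0,0,0,0],
    [45,-15,-21,0,0,0,0],
    [45,0,0,0,0,0,0],
    [45,0,0,0,0,0,0]
  ]
}}

```text
time_s: 9.2
tool_pos: [0.4991, 0.2666, 0.1601]
tool_rot: [180.0, -0.0, -175.4]
force: [-0.4, 0.1, -0.6]
grip_width: 0.0448
```

```bash
python3 go.py .4991 .2664 .1025 185; python3 - <<'E'
from h import *
a=env.read_camera("scene")[:,:,::-1].copy()
cv2.imwrite("pics/n3.png",cv2.resize(a[140:280,170:310],(600,600),interpolation=cv2.INTER_CUBIC))
E
```

```text
t 9.2 pos [0.4991 0.2666 0.1601] rot [ 179.9652   -0.036  -175.3662] shift mm [ 0.  -0.2 57.6] turn rad -0.006390785110304234 q [ 15.5  17.8 -54.3  98.6  15.1  71.4  52.2] F [-0.428   0.0723 -0.5628] M [ 0.1348 -0.0833  0.028 ]
```

View pics/n3.png

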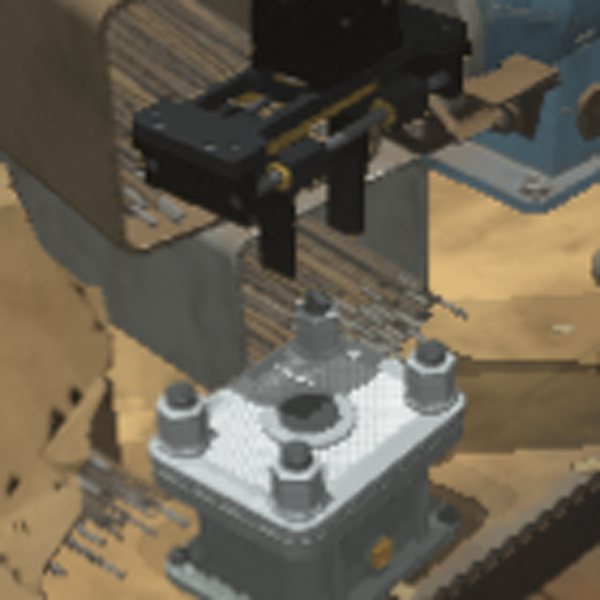

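The crop shows the fingers (tips ~(280,275) and (345,235)) above nut_3 (stud top ~(318,302)), with the body clear of the box. I descend and grip.

Emit:
{"method": "send_rows", "body": {
  "plan": [
    [45,0,0,22,0,0,0],
    [45,0,0,20,0,0,0],
    [45,0,0,11,0,0,0],
    [45,0,0,4,0,0,0],
    [45,0,0,0,0,0,0]
  ]
}}

```text
time_s: 9.75
tool_pos: [0.4985, 0.2675, 0.1032]
tool_rot: [180.0, -0.0, -175.2]
force: [0.5, 0.4, 0.4]
grip_width: 0.0453
```

Emit:
{"method": "send_rows", "body": {
  "plan": [
    [15,0,0,0,0,0,0],
    [15,0,0,0,0,0,0],
    [15,0,0,0,0,0,0],
    [15,0,0,0,0,0,0],
    [15,0,0,0,0,0,0]
  ]
}}

```text
time_s: 10.25
tool_pos: [0.4995, 0.2662, 0.1037]
tool_rot: [-179.9, 0.0, -175.3]
force: [-0.6, -2.1, 3.1]
grip_width: 0.0236
```

```bash
python3 go.py
```

```text
t 10.25 M [-0.4176 -0.0743  0.0904] F [-0.6387 -2.121   3.1334] e7 -0.055997567251324654 pos [0.4995 0.2662 0.1037] yaw -175.2601133159164 w 0.023627852307010155
```

Emit:
{"method": "send_rows", "body": {
  "plan": [
    [15,0,0,0.16,0,0,0.1],
    [15,0,0,0.16,0,0,0.1]
  ]
}}

```text
time_s: 10.45
tool_pos: [0.4995, 0.266, 0.1034]
tool_rot: [-179.9, 0.0, 173.1]
force: [0.3, -2.8, 4.0]
grip_width: 0.023
```

```bash
python3 go.py
```

```text
t 10.45 M [-0.5633 -0.0077  0.1026] F [ 0.309  -2.8117  3.9779] e7 0.897187627851963 pos [0.4995 0.266  0.1034] yaw 173.0508440744013 w 0.023046436192621932
```

Emit:
{"method": "send_rows", "body": {
  "plan": [
    [15,0,0,0.16,0,0,0.1],
    [15,0,0,0.16,0,0,0.1]
  ]
}}

```text
time_s: 10.65
tool_pos: [0.4995, 0.2658, 0.1031]
tool_rot: [-179.9, 0.1, 161.6]
force: [-0.5, -2.7, 4.6]
grip_width: 0.0234
```

```bash
python3 go.py
```

```text
t 10.65 M [-0.6471  0.0643  0.1632] F [-0.541  -2.6601  4.6354] e7 0.8649625070393085 pos [0.4995 0.2658 0.1031] yaw 161.58517420796147 w 0.023405118128143932
```

Emit:
{"method": "send_rows", "body": {
  "plan": [
    [15,0,0,0.16,0,0,0.1],
    [15,0,0,0.16,0,0,0.1]
  ]
}}

```text
time_s: 10.85
tool_pos: [0.4994, 0.2656, 0.1029]
tool_rot: [-179.9, 0.1, 150.2]
force: [-1.1, -3.7, 5.6]
grip_width: 0.0233
```

```bash
python3 go.py
```

```text
t 10.85 M [-0.8241  0.1015  0.4983] F [-1.0568 -3.7187  5.6154] e7 0.4917842522263527 pos [0.4994 0.2656 0.1029] yaw 150.1838787310909 w 0.023295747738983113
```

Emit:
{"method": "send_rows", "body": {
  "plan": [
    [15,0,0,0.14,0,0,0.09],
    [15,0,0,0.13,0,0,0.08]
  ]
}}

```text
time_s: 11.05
tool_pos: [0.4994, 0.2655, 0.1026]
tool_rot: [-179.9, 0.1, 140.5]
force: [-1.3, -4.0, 6.2]
grip_width: 0.0235
```

```bash
python3 go.py
```

```text
t 11.05 M [-0.8852  0.1385  0.5426] F [-1.33   -3.9945  6.1566] e7 0.1815279107540846 pos [0.4994 0.2655 0.1026] yaw 140.5009795415057 w 0.02350521905439442
```

Emit:
{"method": "send_rows", "body": {
  "plan": [
    [45,0,0,0,0,0,0],
    [45,0,0,0,0,0,0],
    [45,0,0,-20,0,0,0],
    [45,0,0,-20,0,0,0],
    [45,0,0,-20,0,0,-0.13],
    [45,0,0,0,0,0,-0.13],
    [45,0,0,0,0,0,-0.13],
    [45,0,0,0,0,0,-0.13],
    [45,0,0,0,0,0,0],
    [45,0,0,0,0,0,0]
  ]
}}

```text
time_s: 12.05
tool_pos: [0.4989, 0.267, 0.1618]
tool_rot: [180.0, -0.0, 170.3]
force: [1.0, 0.1, -0.4]
grip_width: 0.045
```

```bash
python3 go.py .4194 .259 .16 170.5
```

```text
t 12.05 pos [0.4989 0.267  0.1618] rot [179.9729  -0.0297 170.2865] shift mm [ 77.  -21.3   1.8] turn rad -0.0037262550631756543 q [ 12.6  16.6 -50.5  98.5  13.4  71.2  39.2] F [ 1.0348  0.0767 -0.4155] M [ 0.0932 -0.1117  0.0454]
```

Emit:
{"method": "send_rows", "body": {
  "plan": [
    [45,22,-6,0,0,0,0],
    [45,33,-9,0,0,0,0],
    [45,22,-6,0,0,0,0],
    [45,0,0,0,0,0,0],
    [45,0,0,22,0,0,0],
    [45,0,0,22,0,0,0],
    [45,0,0,11,0,0,0],
    [45,0,0,4,0,0,0],
    [45,0,0,0,0,0,0]
  ]
}}

```text
time_s: 12.95
tool_pos: [0.4197, 0.2591, 0.1029]
tool_rot: [180.0, -0.0, 170.4]
force: [-0.7, 0.4, 1.2]
grip_width: 0.0452
```

```bash
python3 go.py .4194 .259 .103 170.5
```

```text
t 12.95 pos [0.4197 0.2591 0.1029] rot [179.9833  -0.0467 170.4174] shift mm [ 0.3 -0.1 -0.1] turn rad -0.0014416275167100287 q [ 15.1  10.  -53.2 111.8   9.   62.5  38.6] F [-0.662   0.4393  1.2147] M [ 0.1131 -0.1731  0.023 ]
```

Emit:
{"method": "send_rows", "body": {
  "plan": [
    [15,0,0,0,0,0,0],
    [15,0,0,0,0,0,0],
    [15,0,0,0,0,0,0],
    [15,0,0,0,0,0,0],
    [15,0,0,0,0,0,0]
  ]
}}

```text
time_s: 13.45
tool_pos: [0.42, 0.2589, 0.1035]
tool_rot: [-180.0, 0.1, 170.4]
force: [-0.6, 0.1, 2.0]
grip_width: 0.0235
```

```bash
python3 go.py
```

```text
t 13.45 M [ 0.0321 -0.1501  0.1081] F [-0.5876  0.1019  2.0157] e7 -0.04652879317291081 pos [0.42   0.2589 0.1035] yaw 170.4429894480385 w 0.02347951974003163
```

Emit:
{"method": "send_rows", "body": {
  "plan": [
    [15,0,0,0.16,0,0,0.1],
    [15,0,0,0.16,0,0,0.1]
  ]
}}

```text
time_s: 13.65
tool_pos: [0.42, 0.2586, 0.1031]
tool_rot: [-180.0, 0.0, 158.8]
force: [0.2, -1.6, 3.0]
grip_width: 0.0236
```

```bash
python3 go.py
```

```text
t 13.65 M [-0.3058 -0.0855  0.0482] F [ 0.2141 -1.5663  2.9529] e7 0.9543031454086304 pos [0.42   0.2586 0.1031] yaw 158.7538098713688 w 0.0235730349690447
```

Emit:
{"method": "send_rows", "body": {
  "plan": [
    [15,0,0,0.16,0,0,0.1],
    [15,0,0,0.16,0,0,0.1]
  ]
}}

```text
time_s: 13.85
tool_pos: [0.4199, 0.2584, 0.1028]
tool_rot: [-180.0, 0.0, 147.3]
force: [-0.4, -1.5, 3.5]
grip_width: 0.0237
```

```bash
python3 go.py
```

```text
t 13.85 M [-0.2873  0.0254  0.0739] F [-0.4178 -1.4944  3.4869] e7 0.9260870888829231 pos [0.4199 0.2584 0.1028] yaw 147.28514393327865 w 0.02366319310344147
```

Emit:
{"method": "send_rows", "body": {
  "plan": [
    [15,0,0,0.16,0,0,0.1],
    [15,0,0,0.16,0,0,0.1]
  ]
}}

```text
time_s: 14.05
tool_pos: [0.4197, 0.2582, 0.1024]
tool_rot: [-179.9, 0.1, 135.8]
force: [-1.7, -1.7, 3.3]
grip_width: 0.0234
```

```bash
python3 go.py
```

```text
t 14.05 M [-0.4478  0.0559  0.0512] F [-1.6653 -1.6764  3.2989] e7 0.9281428344547749 pos [0.4197 0.2582 0.1024] yaw 135.82275126289534 w 0.023444917684671815
```

Emit:
{"method": "send_rows", "body": {
  "plan": [
    [15,0,0,0.16,0,0,0.1],
    [15,0,0,0.16,0,0,0.1]
  ]
}}

```text
time_s: 14.25
tool_pos: [0.4196, 0.2581, 0.1021]
tool_rot: [-179.9, 0.1, 124.4]
force: [-1.8, -3.2, 4.5]
grip_width: 0.0233
```

```bash
python3 go.py
```

```text
t 14.25 M [-0.5567  0.2875  0.4393] F [-1.8269 -3.2325  4.4516] e7 0.5491320602595806 pos [0.4196 0.2581 0.1021] yaw 124.41164864299977 w 0.023314836273723244
```

Emit:
{"method": "send_rows", "body": {
  "plan": [
    [15,0,0,0.16,0,0,0.1],
    [15,0,0,0.16,0,0,0.1]
  ]
}}

```text
time_s: 14.45
tool_pos: [0.4194, 0.258, 0.1019]
tool_rot: [-179.9, 0.1, 113.0]
force: [-2.0, -2.7, 5.4]
grip_width: 0.0238
```

```bash
python3 go.py
```

```text
t 14.45 M [-0.6779  0.4114  0.541 ] F [-2.026  -2.688   5.3715] e7 0.491180419921875 pos [0.4194 0.258  0.1019] yaw 112.99040477986837 w 0.023840516046948153
```

Emit:
{"method": "send_rows", "body": {
  "plan": [
    [15,0,0,0.08,0,0,0.05],
    [15,0,0,0,0,0,0]
  ]
}}

```text
time_s: 14.65
tool_pos: [0.4193, 0.258, 0.1018]
tool_rot: [-179.9, 0.1, 110.3]
force: [-2.4, -3.2, 5.4]
grip_width: 0.0233
```

```bash
python3 go.py
```

```text
t 14.65 M [-0.6401  0.3956  0.4744] F [-2.3917 -3.1673  5.4129] e7 -0.7522852532565594 pos [0.4193 0.258  0.1018] yaw 110.29889541000158 w 0.023256889026129025
```

Emit:
{"method": "send_rows", "body": {
  "plan": [
    [45,0,0,0,0,0,0],
    [45,0,0,0,0,0,0],
    [45,0,0,-20,0,0,0],
    [45,0,0,-20,0,0,0],
    [45,0,0,-20,0,0,-0.14],
    [45,0,0,0,0,0,-0.14],
    [45,0,0,0,0,0,-0.14],
    [45,0,0,0,0,0,-0.14],
    [45,0,0,0,0,0,-0.14],
    [45,0,0,0,0,0,-0.14],
    [45,0,0,0,0,0,-0.14],
    [45,0,0,0,0,0,-0.14]
  ]
}}

```text
time_s: 15.85
tool_pos: [0.4196, 0.259, 0.1612]
tool_rot: [180.0, -0.0, 174.8]
force: [-0.5, 0.2, 0.2]
grip_width: 0.0449
```

Emit:
{"method": "send_rows", "body": {
  "plan": [
    [45,0,0,0,0,0,-0.06],
    [45,0,0,0,0,0,0],
    [45,0,0,0,0,0,0]
  ]
}}

```text
time_s: 16.15
tool_pos: [0.4196, 0.2589, 0.1613]
tool_rot: [180.0, -0.0, 177.8]
force: [-0.3, -0.8, 0.3]
grip_width: 0.0452
```

```bash
python3 go.py .4891 .3758 .16 177.7
```

```text
t 16.15 pos [0.4196 0.2589 0.1613] rot [179.9916  -0.0051 177.7989] shift mm [-64.9 119.5   1.3] turn rad 0.001725423158876146 q [ 14.2   4.8 -50.5 108.1   4.   68.9  50.1] F [-0.2561 -0.7877  0.3237] M [ 0.0943 -0.1276 -0.0315]
```

Emit:
{"method": "send_rows", "body": {
  "plan": [
    [45,-11,20,0,0,0,0],
    [45,-21,40,0,0,0,0],
    [45,-22,40,0,0,0,0],
    [45,-11,19,0,0,0,0],
    [45,0,0,0,0,0,0],
    [45,0,0,22,0,0,0],
    [45,0,0,21,0,0,0],
    [45,0,0,11,0,0,0],
    [45,0,0,4,0,0,0],
    [45,0,0,0,0,0,0]
  ]
}}

```text
time_s: 17.15
tool_pos: [0.4889, 0.3748, 0.1033]
tool_rot: [-180.0, -0.0, 177.9]
force: [0.5, 0.4, -0.2]
grip_width: 0.0446
```

```bash
python3 go.py .4891 .3758 .103 177.7
```

```text
t 17.15 pos [0.4889 0.3748 0.1033] rot [-179.9666   -0.0109  177.8552] shift mm [-0.1  1.   0.3] turn rad 0.0027079596342602856 q [ -1.6  26.7 -48.6  95.   21.4  68.1  32.5] F [ 0.4678  0.4429 -0.1669] M [ 0.0769 -0.117   0.0081]
```

Emit:
{"method": "send_rows", "body": {
  "plan": [
    [15,0,0,0,0,0,0],
    [15,0,0,0,0,0,0],
    [15,0,0,0,0,0,0],
    [15,0,0,0,0,0,0],
    [15,0,0,0,0,0,0]
  ]
}}

```text
time_s: 17.65
tool_pos: [0.4893, 0.3756, 0.1039]
tool_rot: [180.0, 0.0, 177.9]
force: [0.1, -0.9, 2.3]
grip_width: 0.0234
```

```bash
python3 go.py
```

```text
t 17.65 M [ 0.0771 -0.0989 -0.0468] F [ 0.1075 -0.9336  2.303 ] e7 0.050389469834044576 pos [0.4893 0.3756 0.1039] yaw 177.88227662880894 w 0.023437678865168267
```

Emit:
{"method": "send_rows", "body": {
  "plan": [
    [15,0,0,0.16,0,0,0.1],
    [15,0,0,0.16,0,0,0.1]
  ]
}}

```text
time_s: 17.85
tool_pos: [0.4893, 0.3755, 0.1036]
tool_rot: [180.0, 0.0, 166.2]
force: [0.1, 0.4, 1.9]
grip_width: 0.0229
```

```bash
python3 go.py
```

```text
t 17.85 M [-0.0158 -0.0384  0.0687] F [0.1473 0.4097 1.9313] e7 0.8997363969683647 pos [0.4893 0.3755 0.1036] yaw 166.21140264466365 w 0.02293511721688793
```

Emit:
{"method": "send_rows", "body": {
  "plan": [
    [15,0,0,0.16,0,0,0.1],
    [15,0,0,0.16,0,0,0.1]
  ]
}}

```text
time_s: 18.05
tool_pos: [0.4893, 0.3754, 0.1033]
tool_rot: [180.0, 0.0, 154.8]
force: [-1.0, -1.0, 2.6]
grip_width: 0.0231
```

```bash
python3 go.py
```

```text
t 18.05 M [-0.095  -0.0911  0.0838] F [-0.9589 -1.0461  2.5864] e7 0.8748227544128895 pos [0.4893 0.3754 0.1033] yaw 154.7559340713553 w 0.023099559229982032
```

Emit:
{"method": "send_rows", "body": {
  "plan": [
    [15,0,0,0.16,0,0,0.1],
    [15,0,0,0.16,0,0,0.1]
  ]
}}

```text
time_s: 18.25
tool_pos: [0.4892, 0.3754, 0.1029]
tool_rot: [180.0, 0.0, 143.3]
force: [-0.3, -0.5, 2.9]
grip_width: 0.0234
```

```bash
python3 go.py
```

```text
t 18.25 M [-0.1361 -0.0395  0.0901] F [-0.35   -0.5019  2.9054] e7 0.8714555203914642 pos [0.4892 0.3754 0.1029] yaw 143.29955788378632 w 0.023405204051385742
```

Emit:
{"method": "send_rows", "body": {
  "plan": [
    [15,0,0,0.16,0,0,0.1],
    [15,0,0,0.16,0,0,0.1]
  ]
}}

```text
time_s: 18.45
tool_pos: [0.4892, 0.3753, 0.1027]
tool_rot: [180.0, 0.1, 131.9]
force: [-0.7, -0.6, 3.4]
grip_width: 0.0233
```

```bash
python3 go.py
```

```text
t 18.45 M [-0.243  -0.0612  0.499 ] F [-0.6996 -0.5545  3.3638] e7 0.4747050628066063 pos [0.4892 0.3753 0.1027] yaw 131.90362384287627 w 0.023327429983543903
```

Emit:
{"method": "send_rows", "body": {
  "plan": [
    [15,0,0,0.16,0,0,0.1],
    [15,0,0,0.16,0,0,0.1]
  ]
}}

```text
time_s: 18.65
tool_pos: [0.4891, 0.3753, 0.1024]
tool_rot: [180.0, 0.1, 120.5]
force: [-1.0, -1.1, 3.5]
grip_width: 0.0234
```

```bash
python3 go.py
```

```text
t 18.65 M [-0.3101 -0.0192  0.6338] F [-0.9526 -1.0639  3.5354] e7 0.3805436845868826 pos [0.4891 0.3753 0.1024] yaw 120.4700443859224 w 0.023437405810762917
```

Emit:
{"method": "send_rows", "body": {
  "plan": [
    [15,0,0,0,0,0,0],
    [45,0,0,0,0,0,0],
    [45,0,0,0,0,0,0],
    [45,0,0,-20,0,0,0],
    [45,0,0,-20,0,0,0],
    [45,0,0,-40,0,0,0],
    [45,0,0,-40,0,0,0],
    [45,0,0,-40,0,0,0],
    [45,0,0,-30,0,0,0],
    [45,0,0,0,0,0,0],
    [45,0,0,0,0,0,0]
  ]
}}

```text
time_s: 19.75
tool_pos: [0.4891, 0.3756, 0.2917]
tool_rot: [180.0, -0.0, 120.6]
force: [-0.6, -1.1, -0.7]
grip_width: 0.045
```

```bash
python3 go.py; python3 - <<'E'
from h import *
a=env.read_camera("scene")[:,:,::-1].copy()
cv2.imwrite("pics/end.png",cv2.resize(a[170:310,170:310],(600,600),interpolation=cv2.INTER_CUBIC))
E
```

```text
t 19.75 M [-0.0534 -0.1222  0.0328] F [-0.6337 -1.1449 -0.6784] e7 0.005875029601156712 pos [0.4891 0.3756 0.2917] yaw 120.62998729956604 w 0.04503598104224735
```

View pics/end.png

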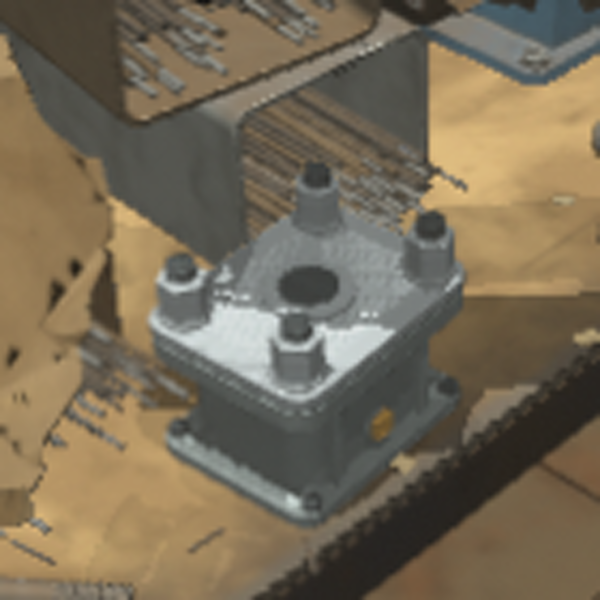

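The last crop shows all four nuts down with more stud standing proud, the plate level, and the gripper clear.

```bash
python3 -c "
from cell import env
print(env.sign_off())"
```

```text
the job is handed in; nothing more can be done
None
```

All four nuts are tightened in cross order: near left (nut_1), far right (nut_3), near right (nut_2), far left (nut_4). I handed the job in at about 20 s on the robot's clock.

Each nut turned freely at first, then the torque jumped by 0.3 to 0.4 N m, and I carried on from there to snug. I estimated the angle past each jump from the wrist torque, the last joint's torque and the angle turned:

| Nut | Estimated angle past the jump (rad) |
|---|---|
| nut_1 | 0.37 |
| nut_3 | 0.35 |
| nut_2 | 0.35 to 0.4 |
| nut_4 | 0.4 |

- **Accuracy:** I read the torque only every 0.2 rad, so each estimate is good to about ±0.1 rad. That keeps all four within the 0.2 to 0.6 rad range.
- **Weaker reading:** on nut_3 the last joint torque reading was unusable because the turn was slowing. I relied on the wrist torque and the angle there, and the wrist torque on its own gave about 0.31 rad.
- **Final checks:** the jaws closed to 23 to 24 mm on every nut, so they were on the flats. Wrist forces I read stayed below 10 N. The last picture shows the plate level and the gripper clear. I did not touch the other hardware, and I did not re-check the nuts after releasing them.

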